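# Tip the flopped chopping boards back in the draining rack

## Task

Two chopping boards in the draining rack, the large and the small rectangular one, have flopped forward over the low front rail. Push each one back upright and over with the fingertips so that it leans on the high back rail, its foot still in the channel, as the paddle-shaped board already does. Only push, lift nothing, and leave the paddle board, the mug, the tumbler and the soap bottle as they stand.

Things in the scene. Friction and masses are not known exactly. Their poses are not given: they have to be found in the camera images.
- rack: Draining rack fixed to the counter: white drip tray 150 (x) by 580 (y) by 12 mm. Origin: centre of the tray's underside, on the counter; x points from front rail to back rail (away from the robot), y along the rails. A foot channel 20 mm wide between 12 mm high ridges runs along y at x = 0. Three boards stand in it side by side, at about y = -180, 0 and +180 mm, in any order.
- front_rail (a point): Middle of the low front rail: steel, 8 mm thick, along the rack's y, at rack x = -29 mm, 62 mm above the counter.
- back_rail (a point): Middle of the high back rail: steel, 8 mm thick, along the rack's y, at rack x = +48 mm, 112 mm above the counter.
- large: Large rectangular board, wooden, 160 mm wide, 240 mm tall, 14 mm thick, about 350 g. Origin: middle of its lower edge, in the channel; z up the board, y along its width, x through it. Starts leaning 20 to 25 degrees forward on the front rail (top towards rack -x); pivots freely on its foot, under 2 N at the top edge swings it up; past upright it falls by itself onto the back rail.
- large_top (a point): Middle of the large board's top edge, 240 mm up the board from its origin; same axes as the board.
- small: Small rectangular board, wooden, 110 mm wide, 180 mm tall, 14 mm thick, about 180 g. Origin: middle of its lower edge, in the channel; z up the board, y along its width, x through it. Starts leaning 20 to 25 degrees forward on the front rail (top towards rack -x); pivots freely on its foot, under 2 N at the top edge swings it up; past upright it falls by itself onto the back rail.
- small_top (a point): Middle of the small board's top edge, 180 mm up the board from its origin; same axes as the board.
- paddle: Paddle board, wooden, 130 mm wide, 212 mm tall, 14 mm thick, about 220 g. Origin: middle of its lower edge, in the channel; z up the board, y along its width, x through it. Its top 72 mm is a handle only 36 mm wide. It already leans back 20 to 25 degrees on the back rail; leave it.
- paddle_top (a point): Middle of the top end of the paddle board's handle, 212 mm up the board from its origin.
- mug: White ceramic mug, 80 mm across, 90 mm tall, handle at its +y side, standing on the counter in front of the rack. Origin: centre of its underside. Leave it.
- tumbler: Drinking glass, 68 mm across, 100 mm tall, standing on the counter behind the rack. Origin: centre of its underside. Leave it.
- soap: Dish-soap bottle, 64 mm across, 200 mm tall, standing on the counter beside the rack's -y end. Origin: centre of its underside. Leave it.
There are look-alikes about, which are no part of the job. Leave any orange or turquoise look-alike of the large alone.

How it is judged (in metres and radians):
At the end, for the whole second after the job is handed in: All three boards lean back at rest in the rack: each top edge at least 35 mm behind (rack +x) the rack's centre line, each foot within 20 mm of that line and less than 30 mm above the counter (x of each of large_top, small_top, paddle_top in the frame of rack above 0.035 m and x of large in the frame of rack between -0.02 and 0.02 m and z of each of large, small, paddle in the frame of rack below 0.03 m and linear speed of each of large, small, paddle below 0.02 m/s and angular speed of each of large, small, paddle below 0.1 rad/s and x of small in the frame of rack between -0.02 and 0.02 m and x of paddle in the frame of rack between -0.02 and 0.02 m); the robot touches nothing.
It fails at once if the large or the small board is lifted (its foot more than about 20 mm above the tray) (z of any of large, small in the frame of rack above 0.035 m).
It fails at once if the paddle board is moved by more than 25 mm (distance of any of paddle_top, paddle from where it was at the start of the episode above 0.025 m).
It fails at once if the mug is moved by more than 30 mm or tipped by more than 20 degrees (distance of mug from where it was at the start of the episode above 0.03 m or angle between mug's own z axis and vertical above 0.35 rad).
It fails at once if the tumbler is moved by more than 30 mm or tipped by more than 20 degrees (distance of tumbler from where it was at the start of the episode above 0.03 m or angle between tumbler's own z axis and vertical above 0.35 rad).
It fails at once if the soap bottle is moved by more than 30 mm or tipped by more than 20 degrees (distance of soap from where it was at the start of the episode above 0.03 m or angle between soap's own z axis and vertical above 0.35 rad).
It also fails if it takes over 48 s, if anything falls off the work surface, if the arm or the gripper's body presses on something with over 40 N, if the wrist force passes 120 N, or if a joint passes its speed limit or range.

## Robot

A 6-joint arm with a two-finger parallel gripper is mounted at the origin on the work surface. World frame = base frame: x ahead of the robot, y to its left, z up, the work surface at z = 0. Lengths are in m, angles in degrees, forces in N, time in s.
With the tool pointing down it reaches from about 0.4 to 0.825 m from the base axis. Payload 7 kg.
Tool frame: the origin (TCP) lies at the centre of the arm's flange, where the gripper is bolted on; the fingertips stand 178 mm ahead of it and the grasp point (between the pads) lies 159 mm ahead of it (tip_reach is the distance from the TCP to the fingertips, in m); z points along the fingers, y is the line along which they close (so a half turn about z gives the same grasp; the last joint's range is limited). The gripper opens to 88 mm and grips with 3 to 60 N. Pads are 19 mm wide; open, the fingers measure 130 mm over their backs; the gripper's body (78 mm by 193 mm) begins 47 mm behind the grasp point.
Start: joints at [87.095, 20.546, 0.682, 0, -70.136, -16.507], TCP at [0.224, 0.637, 0.405] pointing down, gripper open.
Joint ranges: [-176.03, 176.03], [-82.01, 121.73], [-58.28, 71.71], [-173.87, 95.51], [-174.79, -0.11], [-173.66, 173.66]. Speed limits (degrees/s): [136.94, 136.94, 172.46, 180, 180, 180].

## Interface

Orientations are given as [roll, pitch, yaw] about the fixed x, y, z axes, in that order (R = Rz(yaw) Ry(pitch) Rx(roll)).
In Python, from plant import * gives the robot as it stands.
- The arm moves only by the shell command python3 -m handwheel 'ROWS'. ROWS is JSON, a list of rows, each a list of 7 numbers: the opening, from -1 (shut) to 1 (fully open), then the shift along the tool's x, y, z as a fraction of full scale, then the turn, a rotation vector about the tool's x, y, z as a fraction of full scale. A call has 1 to 5 rows; each row shifts and turns the commanded pose from where the row before left it, along the tool's axes as they then stand; what a row does not reach is not made up. Full scale, the value 1, is 0.025 m for a shift and 6 degrees for a turn. A row lasts 1/8 s, in which the tool goes at most 62.5 mm and 10.7 degrees, less where a joint would pass 70% of its speed; a pose out of reach is approached as far as the arm can. A call with a number of a shift or a turn outside -1 to 1 is refused whole. A call with a gripper value outside its range is refused whole. The fingers move at their own pace and stop on an object; the grip force is fixed at half the most. Time passes only in rows, so rows that do not move let the fingers close. It gives the time, the measured TCP pose, the force, the opening and the grip force at its end, in the units of the state.
- get_obs(): the state, without advancing time (a new reading comes with each control period).
- snapshot(name): name is "scene" or "top" or "wrist"; returns a dict with "color" (400x640x3 uint8, red, green, blue), "fx", "fy", "cx", "cy" (pixels), "k1" (the pictures are not rectified: a ray, as slopes to the right and down, at radius r is drawn at 1 + k1 r^2 times it, then the intrinsics apply), "R" (3x3) and "t" (3): a world point X has camera coordinates R X + t; the wrist camera has in their place "tool_from_camera" (4x4, takes a point from camera to tool coordinates, whose origin is the TCP and whose axes are the flange's). Camera axes: x right, y down, z forward; pixel columns grow to the right and rows downward; lengths in m; the calibration is good to about 2 mm. A picture is of the moment at which its call begins: read the wrist's pose just before it. There is no depth.
- close_job(): hands the job in; it is judged then, once.
The state is a dict: "clock": time; "joint_pos": joint angles; "qvel": joint speeds; "tau": joint torques, N m; "tool_pos": TCP position; "orientation": TCP orientation; "force": force on the tool from outside, world axes, zero at the start; "moment": the same for the moment, N m; "opening": finger opening in m; "gripper_force": force on a finger pad.
Only numpy, scipy, OpenCV 4.12 (cv2) and the standard library are available. Lean on these libraries where they do the work, as an engineer would, in place of code of your own. Each camera call takes 0.05 s, during which the arm holds its last target. There are 200 camera calls.

## Working session

There is one attempt and no reset: what is moved stays moved. The work goes in short steps, Python scripts to look and compute and a shell command to move; the robot and the scene stay as the last step left them, time stands still between calls to the robot, and variables do not carry over. Pictures are saved under pics/ and viewed, at most 10 in all, crops included, and the job is handed in when it is done.

```bash
mkdir -p pics
cat > look.py <<'E'
from plant import *
import cv2,sys
for n in sys.argv[2:]:
    s=snapshot(n); cv2.imwrite(f'pics/{n}_{sys.argv[1]}.png',s['color'][:,:,::-1])
    print(n,{k:(v.round(4).tolist() if hasattr(v,'round') and hasattr(v,'tolist') else v) for k,v in s.items() if k!='color'})
o=get_obs();print({k:o[k] for k in('clock','tool_pos','orientation','force','opening')})
E
python3 look.py 0 scene top
```

```text
scene {'fx': 410.2100774644663, 'fy': 410.2100774644663, 'cx': 318.5087313249046, 'cy': 200.91441834018426, 'k1': -0.09610412981031866, 'R': [[-0.2187, 0.9757, -0.0098], [0.7843, 0.1698, -0.5967], [-0.5806, -0.1382, -0.8024]], 't': [0.011, -0.3348, 1.7329]}
top {'fx': 388.03343318514044, 'fy': 388.03343318514044, 'cx': 323.2174473255977, 'cy': 201.5042712482108, 'k1': -0.029378311396285217, 'R': [[-0.0177, -0.9998, 0.0012], [-0.9867, 0.0173, -0.1613], [0.1613, -0.004, -0.9869]], 't': [0.0994, 0.544, 1.184]}
{'clock': 0.1, 'tool_pos': array([0.22427619, 0.63645269, 0.40381611]), 'orientation': array([ 1.79913542e+02, -8.95247321e-03, -1.94152617e+01]), 'force': array([-0.39620255, -0.61644485, -0.43844398]), 'opening': 0.08774100174018552}
```

View pics/scene_0.png

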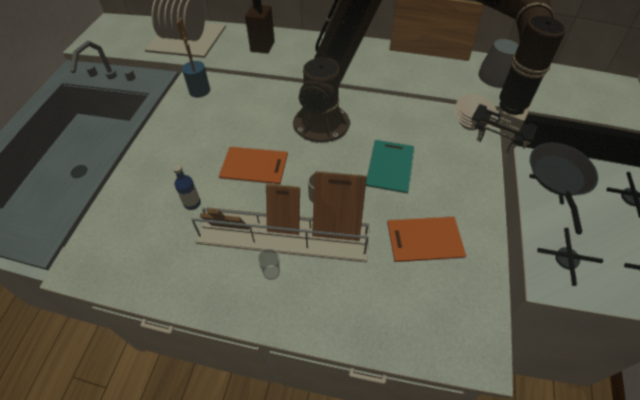

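View pics/top_0.png

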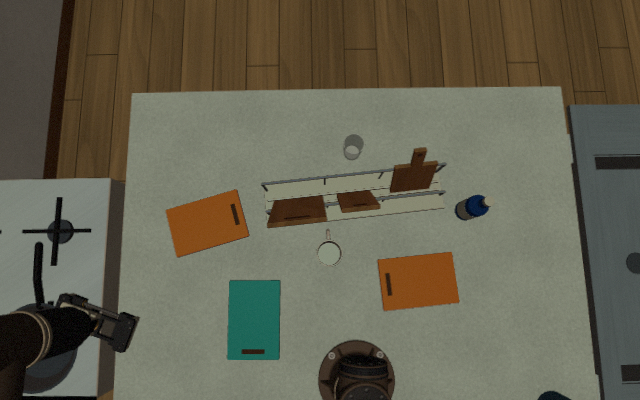

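The scene picture shows the large board at (340,205), the small one at (283,210) and the paddle lying back at (225,217). The top picture shows the large board's top edge from (268,226) to (327,220) and the small board's from (341,213) to (380,208). It also shows the mug at (329,253), in front between the two boards. Next I'll cast rays through these points.

```bash
cat > geo.py <<'E'
from plant import *
import cv2,numpy as np
def ray(s,p):
    K=np.array([[s['fx'],0,s['cx']],[0,s['fy'],s['cy']],[0,0,1]])
    u=cv2.undistortPoints(np.array([[p]],float),K,np.array([s['k1'],0,0,0]))[0,0]
    R=np.array(s['R']);return -R.T@np.array(s['t']),R.T@np.array([*u,1])
def onz(s,p,z):
    c,d=ray(s,p);return c+d*(z-c[2])/d[2]
E
python3 - <<'E'
from geo import *
s=snapshot('top')
c=s['color'][130:290,240:510,::-1]
cv2.imwrite('pics/crop0.png',cv2.resize(c,None,fx=2.9,fy=2.9,interpolation=cv2.INTER_CUBIC))
for n,p,z in [('backL',(265,185),.112),('backR',(444,166),.112),('frL',(267,212),.062),('frR',(444,193),.062),
 ('LtopL',(268,227),.234),('LtopR',(327,221),.234),('StopL',(343,213),.178),('StopR',(380,208),.178),('mug',(329,253),.09),('mugh',(328,230),.07),('tumbler',(353,140),.1),('padtop',(419,150),.2),('soap',(482,202),.2)]:
    print(n,onz(s,p,z).round(3))
E
```

```text
backL [0.588 0.264 0.112]
backR [ 0.638 -0.279  0.112]
frL [0.513 0.265 0.062]
frR [ 0.563 -0.29   0.062]
LtopL [0.449 0.238 0.234]
LtopR [0.462 0.082 0.234]
StopL [0.49  0.036 0.178]
StopR [ 0.502 -0.069  0.178]
mug [0.382 0.076 0.09 ]
mugh [0.453 0.077 0.07 ]
tumbler [ 0.728 -0.006  0.1  ]
padtop [ 0.663 -0.183  0.2  ]
soap [ 0.511 -0.35   0.2  ]
```

View pics/crop0.png

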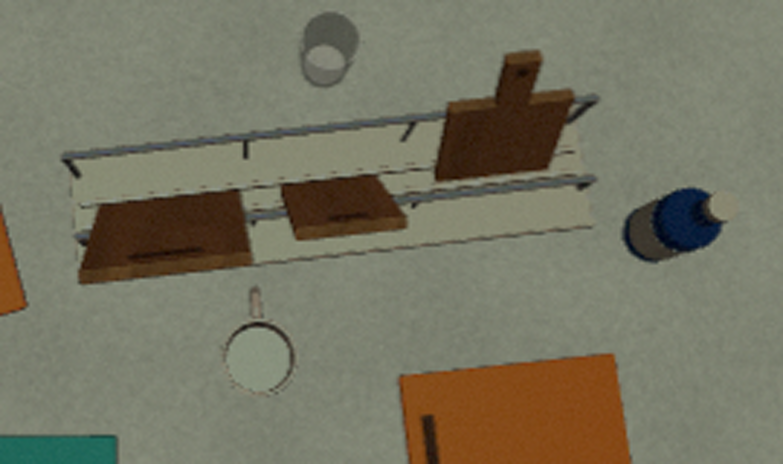

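The rack is yawed about 5.3° and centred near (0.567, -0.010). The large board's top is at rack (-0.095, +0.18) and the small one's at (-0.071, 0). I'll shut the fingers, turn the tool's x onto rack x, and move in front of the large board.

```bash
python3 -m handwheel '[[-1,0,0,0,0,0,-1],[-1,0,0,0,0,0,-1],[-1,0,0,0,0,0,-1],[-1,0,0,0,0,0,-1],[-1,0,0,0,0,0,-0.1]]' 
python3 -m handwheel '[[-1,0,1,0,0,0,0],[-1,0,1,0,0,0,0],[-1,0,1,0,0,0,0],[-1,0,1,0,0,0,0],[-1,0,1,0,0,0,0]]'
python3 -m handwheel '[[-1,0.5,1,0,0,0,0],[-1,0.5,1,0,0,0,0],[-1,0.5,1,0,0,0,0],[-1,0.5,1,0,0,0,0],[-1,0.5,1,0,0,0,0]]'
```

```text
clock: 0.78
tool_pos: [0.2243, 0.6366, 0.4043]
orientation: [180.0, 0.0, 5.2]
force: [0.6, 0.0, -0.2]
opening: 0.0431
gripper_force: 0.0
clock: 1.4
tool_pos: [0.2357, 0.5112, 0.4046]
orientation: [180.0, 0.0, 5.0]
force: [-0.1, 0.0, 0.3]
opening: 0.0002
gripper_force: 0.0
clock: 2.02
tool_pos: [0.3104, 0.3917, 0.4047]
orientation: [180.0, -0.0, 5.1]
force: [0.7, 0.1, 0.4]
opening: 0.0003
gripper_force: 0.0
```

```bash
python3 -m handwheel '[[-1,0.3,1,0,0,0,0],[-1,0.3,1,0,0,0,0],[-1,0.3,1,0,0,0,0],[-1,0.3,1,0,0,0,0],[-1,0.3,1,0,0,0,0]]' 
python3 -m handwheel '[[-1,0.2,1,0.2,0,0,0],[-1,0.2,1,0.2,0,0,0],[-1,0.2,1,0.2,0,0,0],[-1,0.1,1,0.2,0,0,0],[-1,0,0.3,0.05,0,0,0]]'
python3 look.py 1 top scene | tail -1
```

```text
clock: 2.65
tool_pos: [0.3583, 0.2705, 0.4047]
orientation: [-180.0, -0.0, 5.1]
force: [0.2, 0.5, -0.8]
opening: 0.0003
gripper_force: 0.0
clock: 3.28
tool_pos: [0.385, 0.1649, 0.3832]
orientation: [180.0, 0.0, 5.1]
force: [-1.1, 0.2, -0.6]
opening: -0.0
gripper_force: 0.0
{'clock': 3.375, 'tool_pos': array([0.38503285, 0.16581197, 0.38347794]), 'orientation': array([-1.79992934e+02, -6.65815931e-03,  5.09405699e+00]), 'force': array([ 0.69696058, -0.22916112,  0.18967814]), 'opening': 0.0006711421631685756}
```

View pics/top_1.png

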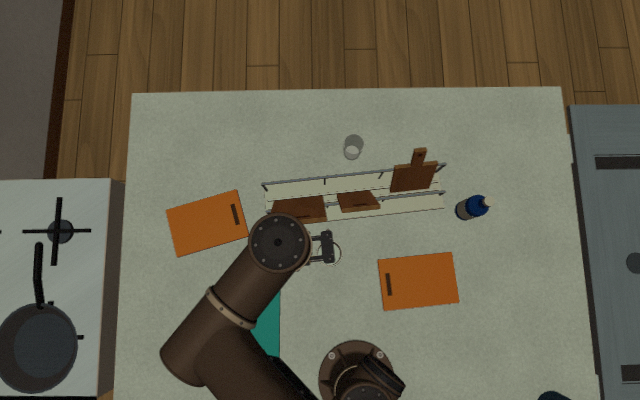

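The arm stands in front of the large board, whose edge is still visible at (325,222), and nothing has been disturbed. Now I'll push along rack x.

```bash
python3 -m handwheel '[[-1,0.6,0,0,0,0,0],[-1,0.6,0,0,0,0,0],[-1,0.5,0,0,0,0,0],[-1,0.4,0,0,0,0,0],[-1,0.4,0,0,0,0,0]]' 
python3 -m handwheel '[[-1,0.4,0,0,0,0,0],[-1,0.4,0,0,0,0,0],[-1,0.4,0,0,0,0,0],[-1,0.4,0,0,0,0,0],[-1,0.4,0,0,0,0,0]]' 
python3 look.py 2 scene | tail -1
```

```text
clock: 4.0
tool_pos: [0.4479, 0.1724, 0.3831]
orientation: [180.0, 0.0, 5.2]
force: [-1.2, -0.4, 0.8]
opening: -0.0001
gripper_force: 0.6
clock: 4.62
tool_pos: [0.4977, 0.1769, 0.3834]
orientation: [-180.0, -0.0, 5.2]
force: [-1.1, 1.0, -0.1]
opening: 0.0006
gripper_force: 0.2
{'clock': 4.675, 'tool_pos': array([0.4986332 , 0.17721652, 0.38331312]), 'orientation': array([ 1.79987219e+02, -2.61295224e-02,  5.19394704e+00]), 'force': array([1.32770269, 0.51532292, 1.42999646]), 'opening': 0.00042232593319267063}
```

View pics/scene_2.png

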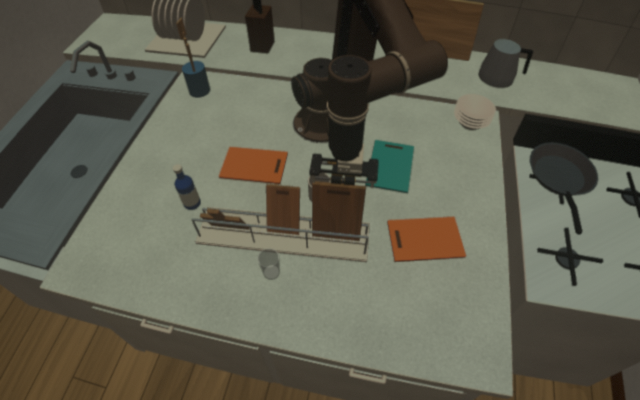

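The large board is coming up in front of the fingers, with its top edge now near (338,182). I'll keep pushing past upright.

```bash
python3 -m handwheel '[[-1,0.4,0,0,0,0,0],[-1,0.4,0,0,0,0,0],[-1,0.4,0,0,0,0,0],[-1,0.4,0,0,0,0,0],[-1,0.4,0,0,0,0,0]]' 
python3 -m handwheel '[[-1,0.4,0,0,0,0,0],[-1,0.4,0,0,0,0,0],[-1,0.4,0,0,0,0,0],[-1,0.4,0,0,0,0,0],[-1,0,0,0,0,0,0]]' 
python3 look.py 3 scene | tail -1
```

```text
clock: 5.3
tool_pos: [0.5475, 0.1815, 0.3834]
orientation: [180.0, 0.0, 5.2]
force: [-0.6, -0.1, -0.1]
opening: 0.0002
gripper_force: 0.2
clock: 5.92
tool_pos: [0.5873, 0.185, 0.3831]
orientation: [180.0, 0.0, 5.2]
force: [-0.5, -0.8, -0.7]
opening: 0.0002
gripper_force: 0.0
{'clock': 5.975, 'tool_pos': array([0.58686749, 0.18496005, 0.38310523]), 'orientation': array([1.79991110e+02, 2.84132389e-02, 5.16507865e+00]), 'force': array([ 0.32547203, -0.32438369, -0.7464873 ]), 'opening': 0.0005992229010396317}
```

View pics/scene_3.png

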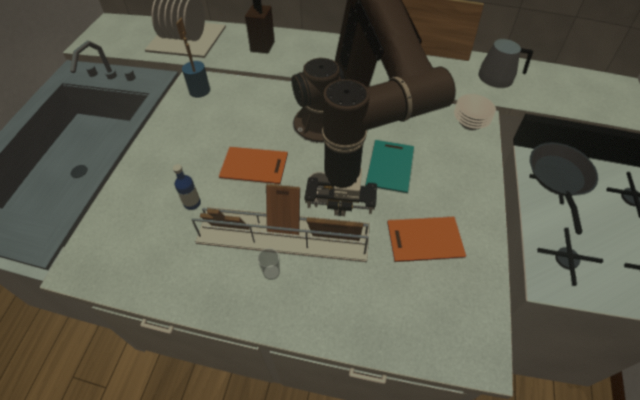

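The large board has fallen onto the back rail and is seen edge-on at (335,228). I'll back off and go to the small one.

```bash
python3 -m handwheel '[[-1,-1,0,0,0,0,0],[-1,-1,0,0,0,0,0],[-1,-1,0,0,0,0,0],[-1,-1,0,0,0,0,0],[-1,-1,0,0,0,0,0]]' 
python3 -m handwheel '[[-1,-1,0,0,0,0,0],[-1,-1,0.3,0,0,0,0],[-1,0,1,0,0,0,0],[-1,0,1,0,0,0,0],[-1,0,1,0,0,0,0]]' 
python3 -m handwheel '[[-1,0,1,0,0,0,0],[-1,0,1,0,0,0,0],[-1,0,1,0,0,0,0],[-1,0,1,0,0,0,0],[-1,0,1,0,0,0,0]]' 
python3 -m handwheel '[[-1,0,0,0.6,0,0,0],[-1,0,0,0.6,0,0,0],[-1,0,0,0.6,0,0,0],[-1,0,0,0.1,0,0,0]]' 
python3 look.py 4 scene | tail -1
```

```text
clock: 6.6
tool_pos: [0.4611, 0.1734, 0.3836]
orientation: [-180.0, -0.0, 5.2]
force: [-0.4, -0.0, -0.0]
opening: 0.0002
gripper_force: 0.0
clock: 7.22
tool_pos: [0.4194, 0.0862, 0.3837]
orientation: [-180.0, -0.0, 5.2]
force: [0.2, -0.3, 1.0]
opening: 0.0007
gripper_force: 0.0
clock: 7.85
tool_pos: [0.4307, -0.0383, 0.3837]
orientation: [-180.0, -0.0, 5.2]
force: [0.5, 0.3, 0.4]
opening: 0.0006
gripper_force: 0.0
clock: 8.35
tool_pos: [0.4306, -0.0376, 0.3353]
orientation: [180.0, 0.1, 5.2]
force: [0.3, 0.3, 0.9]
opening: 0.0005
gripper_force: 0.0
{'clock': 8.4, 'tool_pos': array([ 0.43077948, -0.0375085 ,  0.3356215 ]), 'orientation': array([1.79990889e+02, 4.55973260e-02, 5.19353479e+00]), 'force': array([ 0.30874459,  0.62624121, -0.55301016]), 'opening': 0.0002273342055233314}
```

View pics/scene_4.png

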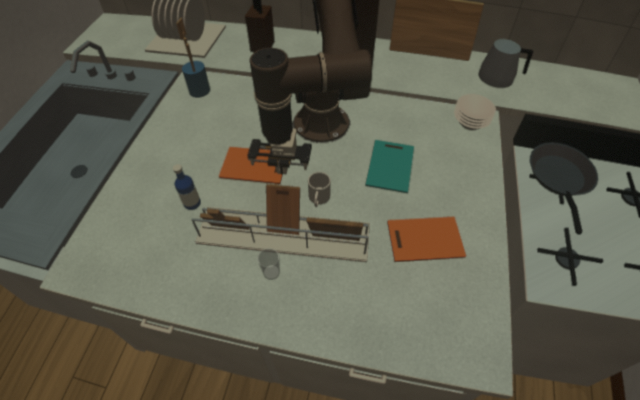

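The large board leans back at (335,228), and the fingers stand in front of the small board's top edge at (283,188). Pushing now.

```bash
python3 -m handwheel '[[-1,0.5,0,0,0,0,0],[-1,0.5,0,0,0,0,0],[-1,0.4,0,0,0,0,0],[-1,0.4,0,0,0,0,0],[-1,0.4,0,0,0,0,0]]' 
python3 -m handwheel '[[-1,0.4,0,0,0,0,0],[-1,0.4,0,0,0,0,0],[-1,0.4,0,0,0,0,0],[-1,0.4,0,0,0,0,0],[-1,0.4,0,0,0,0,0]]' 
python3 -m handwheel '[[-1,0.4,0,0,0,0,0],[-1,0.4,0,0,0,0,0],[-1,0.4,0,0,0,0,0],[-1,0.4,0,0,0,0,0],[-1,0.4,0,0,0,0,0]]' 
python3 -m handwheel '[[-1,0.3,0,0,0,0,0],[-1,0,0,0,0,0,0],[-1,0,0,0,0,0,0]]'
python3 look.py 5 scene | tail -1
```

```text
clock: 9.02
tool_pos: [0.4867, -0.0325, 0.3358]
orientation: [180.0, 0.0, 5.2]
force: [-0.3, -0.4, 0.6]
opening: 0.0005
gripper_force: 0.0
clock: 9.65
tool_pos: [0.5364, -0.0279, 0.3359]
orientation: [180.0, -0.0, 5.2]
force: [-0.4, -0.3, 0.3]
opening: 0.0004
gripper_force: 0.0
clock: 10.28
tool_pos: [0.5862, -0.0234, 0.3359]
orientation: [180.0, -0.0, 5.2]
force: [-0.6, 0.2, 0.3]
opening: 0.0004
gripper_force: 0.0
clock: 10.65
tool_pos: [0.5928, -0.0228, 0.3358]
orientation: [-180.0, 0.0, 5.2]
force: [0.1, 0.1, 0.6]
opening: 0.0006
gripper_force: 0.0
{'clock': 10.7, 'tool_pos': array([ 0.59269384, -0.02280349,  0.33590257]), 'orientation': array([-1.79996553e+02,  1.27047824e-02,  5.18387338e+00]), 'force': array([ 0.26690943,  0.44237053, -0.21763025]), 'opening': 0.0005591992999558093}
```

View pics/scene_5.png

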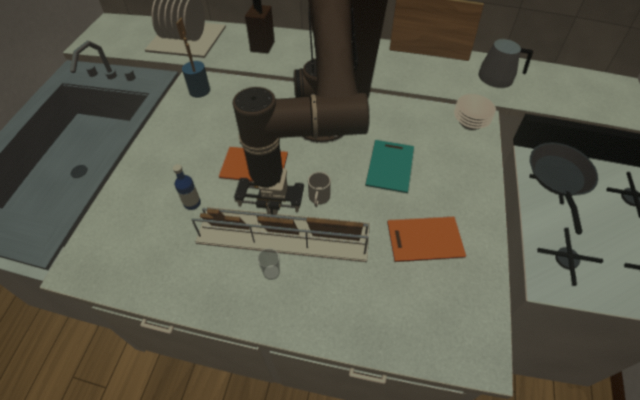

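The small board has also gone back, near (275,222). I'll withdraw the arm straight back and up, then check.

```bash
python3 -m handwheel '[[-1,-1,0,0,0,0,0],[-1,-1,0,0,0,0,0],[-1,-1,0,0,0,0,0],[-1,-1,0,0,0,0,0],[-1,-1,0,0,0,0,0]]' 
python3 -m handwheel '[[-1,-1,0,-1,0,0,0],[-1,0,0,-1,0,0,0],[-1,0,0,0,0,0,0],[-1,0,0,0,0,0,0],[-1,0,0,0,0,0,0]]'
python3 - <<'E'
from geo import *
s=snapshot('top');t=snapshot('scene')
f=lambda im:cv2.resize(im[:,:,::-1],(780,290),interpolation=cv2.INTER_CUBIC)
cv2.imwrite('pics/fin.png',np.vstack([f(s['color'][130:230,240:509]),f(t['color'][180:280,160:429])]))
E
```

```text
clock: 11.32
tool_pos: [0.4674, -0.0342, 0.3361]
orientation: [-180.0, -0.0, 5.2]
force: [-0.5, -0.5, 0.3]
opening: 0.0006
gripper_force: 0.0
clock: 11.95
tool_pos: [0.4434, -0.0364, 0.3852]
orientation: [180.0, 0.1, 5.2]
force: [-0.6, 0.0, 0.3]
opening: 0.0005
gripper_force: 0.0
```

View pics/fin.png

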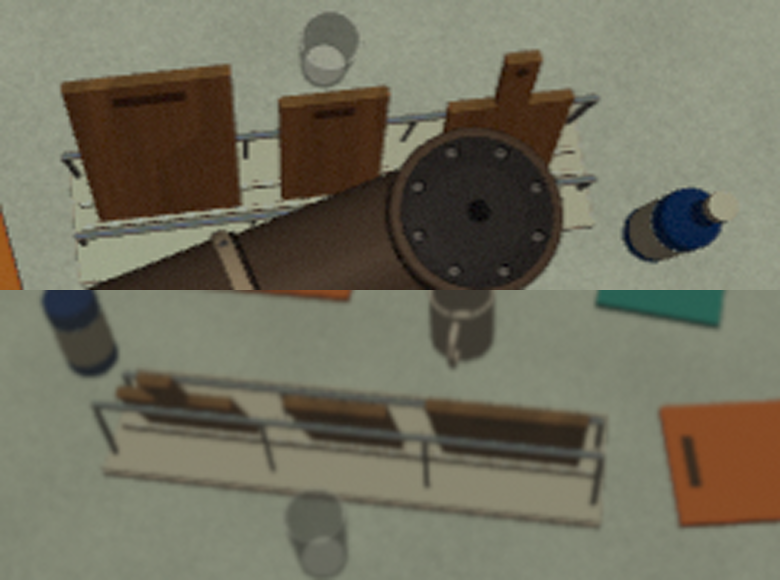

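The final picture shows all three boards leaning on the back rail with their feet in the channel. Their tops are at about (150,75), (335,97) and (520,55). The paddle board, mug, tumbler and soap stand as before, and the arm is clear.

```bash
python3 -c "
from plant import *
print(close_job())"
```

```text
the job is handed in; nothing more can be done
None
```

The large and small boards now lean on the back rail with their feet in the channel; the paddle board, mug, tumbler and soap look undisturbed in the last pictures, and the job was handed in at about 12 s with no verdict returned.

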